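Move a lift-off guard door to the loaded test cell

TASK

The circuit board now sits in the blue test cell, so move the yellow guard door there: squeeze the two finger plates to draw its sprung hinge pin out of the grey cell's eye, lift the door off, and hang it on the blue cell the same way, stub fully home in the open hook and the pin sprung fully out into the eye. The blue cell's hinge rail may be clamped some way forward or back in its slots, so feel for the hook and seat the door gently without forcing it, then let go and leave the board and the other things where they are.

Things in the scene. Friction and masses are not known exactly. Their poses are not given: they have to be found in the camera images.
- door: Yellow guard door, 0.16 to 0.26 kg, hung at first on the grey cell. Origin: middle of its hinge axis; y along the axis towards the stub (robot's left), x towards the cell's back, z up. Panel 4 thick, 120 wide, reaching 100 below the axis. Barrel of radius 6 along the axis, ends at y = +66 and -66. When drawn, the pinch is over the door's middle and it hangs plumb.
- black_plate (a point): Middle of the outer (+y) face of the black upright finger plate fixed to the door, 30 above the axis. Both plates are 24 wide (x), 6 thick (y), and reach 40 above the axis. Pinch the two outer faces together along y from above; keep the fingertips 9 mm or more above the axis, as the barrel lies under them.
- red_plate (a point): Middle of the outer (-y) face of the red finger plate on the sprung pin, 30 above the axis: 60 from the black plate's outer face with the pin out, 43 with it drawn (then both are 21.5 from the door's middle).
- door_pin (a joint): Travel of the sprung pin in the door, m: 0 = fully out, 0.017 = fully drawn (tip inside the barrel). A spring pushes it out with 3.6 N at 0 and 8.7 N at 0.017; a grip of 15 to 25 N holds it drawn and carries the door.
- stub_tip (a point): End of the fixed square steel stub, 8 x 8 (flat underside 4 below the axis), on the hinge axis, at y = +83 in the door's frame.
- pin_tip (a point): Round end of the sprung pin, diameter 8, on the hinge axis: y = -82 in the door's frame with the pin out, -65 drawn.
- cell_a: Grey test cell, empty, fixed: sheet-metal box 110 (x) by 190 (y) by 115 high, open at the front (-x). Origin: centre of its underside; x to its back, z up. An aluminium hinge rail on its top carries two brackets in front of the box, a hook at +y and an eye at -y, 10 thick, inner faces at y = +70 and -70 (4 of play each way for the hung door).
- seat_a (a point): Middle of the hung door's hinge axis on the grey cell, at x = -82, z = +135 in the cell's frame. With the pin drawn the door lifts straight up; 20 mm clears the hook.
- hook_a (a point): Grey cell's open-topped hook, on the hinge axis: slot 10 wide (x), floor 4 below the axis; front lip, 8 thick (x), up to 3 above the axis; rear horn, 8 thick, up to 16 above the axis, its front face 5 behind the axis.
- eye_a (a point): Grey cell's closed square eye for the sprung pin, on the hinge axis: 11 wide (x), from 5 below to 6 above the axis; bracket top 12 above the axis.
- cell_b: Blue test cell with the circuit board in it, fixed; same build, sizes and frame as the grey cell, but its hinge rail (hook and eye together) is clamped anywhere along its slots: the hinge axis lies somewhere from x = -98 to x = -66 in the cell's frame, z = +135. That place is not measured and must be felt; the rail does not move when touched.
- seat_b (a point): Start point for feeling, at x = -102, y = 0, z = +135 in the blue cell's frame: the middle of the hung door's hinge axis has this y and z but lies 4 to 36 mm further back (cell +x).
- hook_b (a point): At seat height in front of the blue cell's hook, which is shaped as the grey one and lies 4 to 36 mm further back (cell +x). A stub carried about 11 above its seat passes over the front lip and meets the tall rear horn, which tells where the slot is.
- eye_b (a point): At seat height in front of the blue cell's eye, shaped as the grey one, 4 to 36 mm further back (cell +x), by the same amount as the hook.
- board: Green circuit board, 102 x 96 x 10, lying in the blue cell; origin centre of underside.
- meter: Grey multimeter, 132 x 68 x 38, at the right; origin centre of underside.
- spool: Reel of solder wire, 56 x 56 x 44, right rear; origin centre of underside.
- cleaner: Black round tip cleaner, 65 x 65 x 41, right; origin centre of underside.
- driver: Red-handled screwdriver, 161 long, lying at the front; origin centre of underside.
- nippers: Blue-handled nippers, 142 long, lying at the front right; origin centre of underside.
- case: Black case, 72 x 49 x 25, front left; origin centre of underside.

How it is judged (in metres and radians):
On the way, in this order (a step that is already met when the one before it is completed fails the run):
1. the door is lifted off the grey cell, its axis 30 mm or more above where it hung (z of door in the frame of cell_a above 0.165 m and contact force between the fingers and door above 1 N), for 0.1 s.
2. the stub is down in the blue cell's hook (z of stub_tip in the frame of cell_b between 0.13 and 0.1385 m and x of stub_tip in the frame of cell_b between -0.102 and -0.062 m and y of stub_tip in the frame of cell_b between 0.072 and 0.096 m), for 0.1 s.
At the end, for the whole second after the job is handed in: The door hangs on the blue cell, let go and at rest (under 0.02 m/s), upright within 0.12 rad; stub in the hook within about 3 mm of its seated height and pin in the eye within about 4 mm, within the reach of the rail's clamping range; the sprung pin fully out (within 2 mm), reaching into the eye (z of stub_tip in the frame of cell_b between 0.132 and 0.1375 m and z of pin_tip in the frame of cell_b between 0.131 and 0.1385 m and x of stub_tip in the frame of cell_b between -0.102 and -0.062 m and x of pin_tip in the frame of cell_b between -0.102 and -0.062 m and y of stub_tip in the frame of cell_b between 0.076 and 0.09 m and y of pin_tip in the frame of cell_b between -0.089 and -0.074 m and value of joint door_pin below 0.002 m and angle between door's own z axis and vertical below 0.12 rad and linear speed of door below 0.02 m/s); the robot touches nothing.
It fails at once if the door is pressed against the blue cell or its hinge with more than 20 N (contact force between door and cell_b above 20 N).
It fails at once if the door is forced against the grey cell or its hinge with more than 20 N (contact force between door and cell_a above 20 N).
It fails at once if another thing is moved by more than 20 mm (distance of any of board, meter, spool, cleaner, driver, nippers, case from where it was at the start of the episode above 0.02 m).
It also fails if it takes over 53 s, if anything falls off the work surface, if the arm or the gripper's body presses on something with over 40 N, if the wrist force passes 120 N, or if a joint passes its speed limit or range.

ROBOT

A 7-joint arm with a two-finger parallel gripper is mounted at the origin on a cart in front of the work surface, level with it; the furniture and walls round the work are solid. World frame = base frame: x ahead of the robot, y to its left, z up, the work surface at z = 0. Lengths are in mm, angles in rad, forces in N, time in s.
With the tool pointing down it reaches from about 425 to 875 mm from the base axis. Payload 4.7 kg.
Tool frame: the origin (TCP) lies midway between the tips of the shut fingers; the grasp point (between the pads) lies 19 mm behind it; z points along the fingers, y is the line along which they close (so a half turn about z gives the same grasp; the last joint's range is limited). The gripper opens to 87 mm and grips with 3 to 60 N. Pads are 19 mm wide; open, the fingers measure 117 mm over their backs; the gripper's body (75 mm by 190 mm) begins 51 mm behind the grasp point.
Start: joints at [-1.221, 0.321, -0.07, 1.45, 0.023, 1.371, -0.057], TCP at [214.219, 613.707, 222.587] pointing down, gripper open.
Joint ranges: [-2.86, 2.86], [-0.3, 2.09], [-1.38, 1.24], [0.06, 2.45], [-1.56, 4.7], [0.09, 2.05], [-2.69, 2.69]. Speed limits (rad/s): [2.57, 2.57, 3.14, 3.14, 3.14, 3.14, 3.14].

INTERFACE

Orientations are given as a unit quaternion [x, y, z, w].
In Python, from rig import r gives the robot as it stands.
- The arm moves only by the tool carry_out, never from a script. Its argument "targets" is text: rows parted by semicolons, each of 5 numbers parted by spaces: the shift along the tool's x, y, z in units of 30 mm (1.0 is 30 mm), then the turn about the tool's z in units of 8 degrees (1.0 is 8 degrees), then the finger opening in mm, from 0 to 87. In form: dx dy dz turn grip; .... A call has exactly 8 rows; each row shifts and turns the commanded pose from where the row before left it, along the tool's axes as they then stand; what a row does not reach is not made up. A row lasts 1/8 s, in which the tool goes at most 62.5 mm and 10.7 degrees, less where a joint would pass 70% of its speed; a pose out of reach is approached as far as the arm can. A call is refused whole if a number of a shift passes 1 or a number of a turn 1, either way. A call with a gripper value outside its range is refused whole. The fingers move at their own pace and stop on an object; "force" is the grip in N (left out, the last holds). Time passes only in rows, so rows that do not move let the fingers close, or fill a call up. It gives the time, the measured TCP pose, the force, the opening and the grip force at its end, in the units of the state.
- r.read_state(): the state, without advancing time (a new reading comes with each control period).
- r.camera(name): name is "scene" or "top" or "wrist"; returns a dict with "frame" (400x640x3 uint8, blue, green, red), "range_z" (400x640 float32, mm along the optical axis (not along the pixel's ray), 0 where there is no reading), "fx", "fy", "cx", "cy" (pixels), "R" (3x3) and "t" (3): a world point X has camera coordinates R X + t. Camera axes: x right, y down, z forward; pixel columns grow to the right and rows downward; lengths in mm; the calibration is good to about 2 mm. The wrist camera is an equidistant fisheye: a pixel r from the principal point sees the ray r / f radians off the axis. A picture is of the moment at which its call begins.
- r.sign_off(): hands the job in; it is judged then, once.
The state is a dict: "clock": time; "joint_pos": joint angles; "joint_vel": joint speeds; "joint_efforts": joint torques, N m; "tool_pos": TCP position; "orientation": TCP orientation; "contact_force": force on the tool from outside, world axes, zero at the start; "ft_torque": the same for the moment, N m; "gripper_width": finger opening in mm; "grasp_force": force on a finger pad.
Only numpy, scipy, OpenCV 4.12 (cv2) and the standard library are available. Lean on these libraries where they do the work, as an engineer would, in place of code of your own. Each camera call takes 0.05 s, during which the arm holds its last target. There are 200 camera calls.

## Working session

There is one attempt and no reset: what is moved stays moved. The work goes in short steps, Python scripts to look and compute and a tool call to move; the robot and the scene stay as the last step left them, time stands still between calls to the robot, and variables do not carry over. Pictures are saved under pics/ and viewed, at most 10 in all, crops included, and the job is handed in when it is done.

Besides the shell and the picture viewer there is one more tool, called as name(argument=value, ...) on one line, values as JSON. carry_out: Moves the arm, as the interface text tells. Its arguments: {"type":"object","properties":{"targets":{"type":"string"},"force":{"type":"number"}},"required":["targets"]}

```bash
mkdir -p pics; ls; python3 - <<'E'
from rig import r
import cv2,numpy as np
s=r.read_state();print(s)
for n in("scene","top"):
    c=r.camera(n);cv2.imwrite(f"pics/{n}0.png",c["frame"]);np.savez(f"pics/{n}0.npz",**c)
    print(n,c["fx"],c["cx"],c["cy"],c["R"],c["t"])
E
```

```text
pics
{'clock': 0.0, 'joint_pos': array([-1.22090959,  0.32183149, -0.07010652,  1.45169812,  0.02262129,
        1.37081338, -0.05689142]), 'joint_vel': array([ 0.00097251,  0.00043125, -0.00127191,  0.00243658,  0.00043799,
        0.0008178 ,  0.00097345]), 'joint_efforts': array([-1.03012204e-03, -4.91288996e+01, -4.04271148e-01, -3.12518191e+01,
       -6.39419211e-02,  4.39458154e-02,  2.20283305e-04]), 'tool_pos': array([214.03675104, 613.14363738, 221.44458847]), 'orientation': array([ 1.67073790e-01,  9.85943906e-01, -9.75516743e-04, -1.07267861e-04]), 'contact_force': array([-0.49840043,  0.36060864, -0.43764109]), 'ft_torque': array([ 0.00174484, -0.0275339 ,  0.04204537]), 'grasp_force': 0.0, 'gripper_width': 87.24224742085724}
scene 374.5784413144516 319.7717317247756 194.21942836853444 [[ 0.81629026 -0.57762488 -0.00444067]
 [-0.33631875 -0.46900201 -0.81665587]
 [ 0.46963806  0.66812171 -0.57710785]] [-474.50984398  245.63648676  981.9976009 ]
top 377.69252120365456 317.75976887345297 195.750830424048 [[-0.00835331 -0.99992985 -0.0083974 ]
 [-0.99319736  0.00927185 -0.11607343]
 [ 0.11614314  0.00737068 -0.99320514]] [ -74.65366877  526.9736168  1122.5143678 ]
```

View pics/scene0.png

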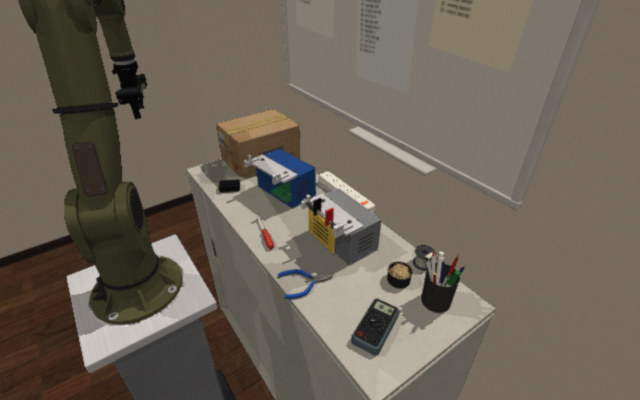

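View pics/top0.png

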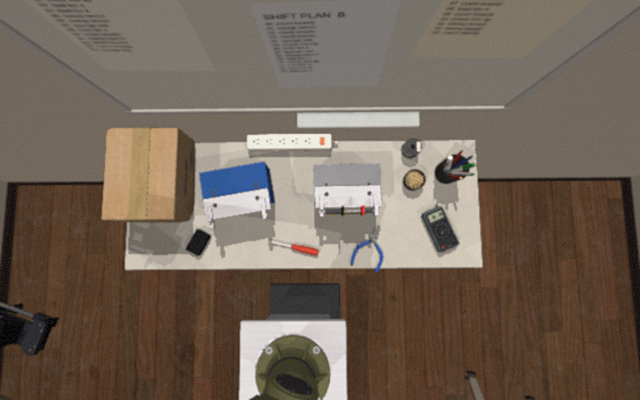

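```bash
cat > h.py <<'E'
import numpy as np,cv2
def cloud(c):
    v,u=np.mgrid[0:400,0:640].astype(float);z=c["range_z"].astype(float)
    P=np.stack([(u-c["cx"])/c["fx"]*z,(v-c["cy"])/c["fy"]*z,z],-1)
    return (P-c["t"])@c["R"]   # R^T (P-t)
def rectfit(pts):
    return cv2.minAreaRect(pts.astype(np.float32))
E
python3 - <<'E'
from h import *
for n in("top","scene"):
    c=np.load(f"pics/{n}0.npz");X=cloud(c);f=c["frame"].astype(int);b,g,rr=f[...,0],f[...,1],f[...,2]
    z=X[...,2];ok=(c["range_z"]>0)
    hsv=cv2.cvtColor(c["frame"],cv2.COLOR_BGR2HSV).astype(int)
    H,S,V=hsv[...,0],hsv[...,1],hsv[...,2]
    tab=ok&(abs(z)<6)&(X[...,0]>300)&(X[...,0]<900)&(abs(X[...,1])<500);print(n,"table z",np.median(z[tab]))
    if n=="top":
        for nm,cc in (("blue",(180,290,145,235)),("grey",(305,395,150,225))):
            m=np.zeros_like(ok);m[cc[2]:cc[3],cc[0]:cc[1]]=1;m&=ok
            hist,e=np.histogram(z[m],bins=np.arange(-5,190,5));print(nm,dict(zip(e[:-1].astype(int),hist)))
            for lo,hi in((108,121),(121,155),(108,155)):
                q=X[m&(z>lo)&(z<hi)]
                if len(q)>20: print(lo,hi,len(q),np.median(q[:,2]),q.min(0).round(0),q.max(0).round(0),rectfit(q[:,:2]))
    for nm,m in(("red",(H<8)|(H>172)),("yellow",(H>20)&(H<32))):
        m=m&(S>150)&(V>60)&ok&(z>20)&(z<200)&(X[...,0]>420)&(X[...,0]<700)&(X[...,1]>-220)&(X[...,1]<100)
        q=X[m];print(nm,len(q),q.mean(0).round(1) if len(q) else"",q.min(0).round(0) if len(q) else"",q.max(0).round(0) if len(q) else"")
c=np.load("pics/top0.npz");a=cv2.resize(c["frame"][150:230,190:290],None,fx=4,fy=4,interpolation=cv2.INTER_CUBIC);b=cv2.resize(c["frame"][150:230,300:400],None,fx=4,fy=4,interpolation=cv2.INTER_CUBIC)
cv2.imwrite("pics/crop1.png",np.hstack([a,b]))
E
```

```text
top table z -0.6308920807627114
blue {np.int64(-5): np.int64(2999), np.int64(0): np.int64(1825), np.int64(5): np.int64(85), np.int64(10): np.int64(63), np.int64(15): np.int64(70), np.int64(20): np.int64(107), np.int64(25): np.int64(97), np.int64(30): np.int64(167), np.int64(35): np.int64(78), np.int64(40): np.int64(60), np.int64(45): np.int64(51), np.int64(50): np.int64(56), np.int64(55): np.int64(41), np.int64(60): np.int64(52), np.int64(65): np.int64(45), np.int64(70): np.int64(53), np.int64(75): np.int64(48), np.int64(80): np.int64(50), np.int64(85): np.int64(63), np.int64(90): np.int64(44), np.int64(95): np.int64(63), np.int64(100): np.int64(63), np.int64(105): np.int64(90), np.int64(110): np.int64(1257), np.int64(115): np.int64(812), np.int64(120): np.int64(1046), np.int64(125): np.int64(201), np.int64(130): np.int64(43), np.int64(135): np.int64(14), np.int64(140): np.int64(14), np.int64(145): np.int64(33), np.int64(150): np.int64(7), np.int64(155): np.int64(0), np.int64(160): np.int64(0), np.int64(165): np.int64(0), np.int64(170): np.int64(0), np.int64(175): np.int64(0), np.int
[... 1725 characters left out ...]
149.79751586914062), 89.51404571533203)
121 155 1311 123.61860482121462 [ 458. -255.  121.] [545. -72. 154.] ((501.6136779785156, -163.51712036132812), (85.47437286376953, 183.3575439453125), 0.6742131114006042)
108 155 3137 119.39038652067029 [ 458. -258.  108.] [610. -69. 154.] ((534.2633056640625, -163.34027099609375), (150.7732696533203, 189.27310180664062), 0.6742131114006042)
red 24 [ 470.5 -199.8  160.1] [ 461. -218.   44.] [ 481. -196.  176.]
yellow 1 [ 470.5 -154.   104.5] [ 470. -154.  104.] [ 470. -154.  104.]
scene table z -0.392598192469104
red 95 [ 470.6 -200.4  153.8] [ 457. -204.   38.] [683. -94. 175.]
yellow 522 [ 467.1 -166.6   82.3] [ 456. -220.   38.] [ 472. -108.  136.]
```

View pics/crop1.png

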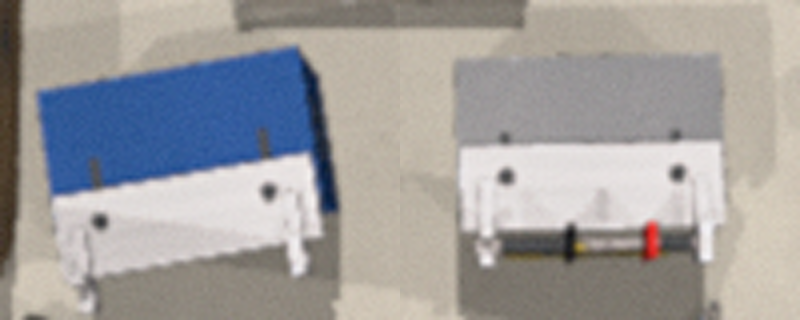

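```bash
cat >> h.py <<'E'
def onplane(c,u,v,z0):
    d=np.stack([(u-c["cx"])/c["fx"],(v-c["cy"])/c["fy"],np.ones_like(u,float)],-1)@c["R"]
    o=-c["R"].T@c["t"]
    return o+d*((z0-o[2])/d[...,2])[...,None]
E
python3 - <<'E'
from h import *
c=np.load("pics/top0.npz");X=cloud(c);G=cv2.cvtColor(c["frame"],cv2.COLOR_BGR2GRAY).astype(float)
Z=X[...,2];B=c["frame"].astype(float)
def rob(a,b):
    k=np.ones(len(a),bool)
    for _ in range(6):
        p=np.polyfit(a[k],b[k],1);e=abs(b-np.polyval(p,a));k=e<max(1.0,2*np.median(e[k]))
    return p,e[k].std(),k.sum()
for nm,u0,u1,v0,v1,yr,ch in(("blue",204,264,158,185,(0,0),2),("grey",318,377,158,170,(0,0),None)):
    # back edge: depth crossing z=60 along columns, and image gradient peak sub-pixel
    pts=[]
    for u in range(u0,u1):
        col=Z[v0-8:v1+8,u];j=np.where((col[1:]>90)&(col[:-1]<=90))[0]
        if not len(j):continue
        v=v0-8+j[0]+1
        I=(B[...,2] if ch==2 else G)[v-4:v+5,u];g=abs(np.diff(I));w=g**2
        pts.append((u,v-4+.5+(w*np.arange(8)).sum()/w.sum(),v-.5))
    p=np.array(pts,float)
    for k,l in((1,"grad"),(2,"depth")):
        W=onplane(c,p[:,0],p[:,k],115.);f,e,n=rob(W[:,1],W[:,0]);print(nm,l,"yaw deg",-np.degrees(np.arctan(f[0])),"x0",f[1],"res",e,n)
    # side edges
    for side in(0,1):
        q=[]
        for v in range(v1 if nm=="blue" else 168,v1+20 if nm=="blue" else 186):
            row=Z[v];m=np.where((row>108)&(row<121)&(np.arange(640)>190 if nm=="blue" else np.arange(640)>300)&(np.arange(640)<285 if nm=="blue" else np.arange(640)<400))[0]
            q.append((m[0]-.5 if side==0 else m[-1]+.5,v))
        q=np.array(q,float);W=onplane(c,q[:,0],q[:,1],115.);f,e,n=rob(W[:,0],W[:,1]);print(nm,"side",side,"yaw",np.degrees(np.arctan(f[0])),f,"res",e,n)
    # rail front edge? print bracket pts
    m=(Z>126)&(Z<160)&(X[...,0]<520)&(X[...,0]>400);m[:,:(195 if nm=="blue" else 310)]=0;m[:,(285 if nm=="blue" else 395):]=0
    q=X[m];print(len(q));
    if nm=="blue":print(q[q[:,0].argsort()][:70:3].round(0).tolist())
E
```

```text
blue grad yaw deg 9.599724476727145 x0 630.0752015721355 res 0.1924325330423821 55
blue depth yaw deg 9.43612156287651 x0 631.1198331343422 res 0.39401056108560906 52
blue side 0 yaw 8.33199740921086 [1.46454615e-01 1.73382571e+02] res 0.3065561378015568 13
blue side 1 yaw 4.630943767991947 [ 0.08100168 15.58643773] res 0.3431081772866964 14
218
[[427.0, 217.0, 135.0], [430.0, 219.0, 138.0], [430.0, 210.0, 131.0], [433.0, 217.0, 137.0], [436.0, 214.0, 137.0], [436.0, 218.0, 134.0], [439.0, 219.0, 131.0], [441.0, 216.0, 132.0], [444.0, 213.0, 131.0], [444.0, 220.0, 128.0], [446.0, 217.0, 145.0], [447.0, 216.0, 131.0], [449.0, 221.0, 152.0], [450.0, 214.0, 131.0], [451.0, 216.0, 151.0], [452.0, 214.0, 140.0], [453.0, 65.0, 143.0], [454.0, 61.0, 128.0], [454.0, 220.0, 147.0], [456.0, 67.0, 147.0], [456.0, 62.0, 143.0], [458.0, 218.0, 127.0], [458.0, 67.0, 146.0], [461.0, 217.0, 129.0]]
grey grad yaw deg 1.0177356003152265 x0 605.7455206466343 res 0.298179343647575 29
grey depth yaw deg 0.8496412328511505 x0 607.24892592553 res 0.26466291065339903 42
grey side 0 yaw -0.40361247691258884 [-7.04448315e-03 -6.42572517e+01] res 5.747587997070599e-15 18
grey side 1 yaw 3.021412353649739 [ 5.27825292e-02 -2.87293925e+02] res 0.2881321991271749 15
361
```

carry_out(targets="-1 -.5 0 -.84 87; -1 -.5 0 -.84 87; -1 -.5 0 -.84 87; -.6 -1 0 0 87; -.6 -1 0 0 87; -.6 -1 0 0 87; 0 -1 0 0 87; 0 -1 0 0 87", force=20)

```text
clock: 1.1
tool_pos: [348.5, 400.1, 222.0]
orientation: [-0.008, 1.0, -0.0, -0.0]
contact_force: [-0.1, 0.2, 1.0]
gripper_width: 87.2
grasp_force: 0.0
```

carry_out(targets="0 -1 0 0 87; 0 -1 0 0 87; 0 -1 0 0 87; 0 -1 0 0 87; 0 -1 0 0 87; 0 -1 0 0 87; 0 -1 0 0 87; 0 -1 0 0 87")

```text
clock: 2.1
tool_pos: [351.9, 160.3, 222.3]
orientation: [-0.008, 1.0, -0.0, -0.0]
contact_force: [0.1, -0.5, 0.4]
gripper_width: 87.0
grasp_force: 0.0
```

carry_out(targets="-.45 -1 0 0 87; -.45 -1 0 0 87; -.45 -1 0 0 87; -.45 -1 0 0 87; -.45 -1 0 0 87; -.45 -1 0 0 87; -.45 -1 0 0 87; -.4 -1 0 0 87")

```text
clock: 3.1
tool_pos: [462.7, -77.7, 222.3]
orientation: [-0.008, 1.0, 0.0, -0.0]
contact_force: [0.3, -0.3, -0.0]
gripper_width: 86.8
grasp_force: 0.0
```

carry_out(targets="0 -1 0 0 87; 0 -1 0 0 87; 0 -.8 0 0 87; 0 0 0 0 87; 0 0 0 0 87; 0 0 0 0 87; 0 0 0 0 87; 0 0 0 0 87")

```text
clock: 4.1
tool_pos: [464.0, -160.3, 222.6]
orientation: [-0.008, 1.0, 0.0, 0.0]
contact_force: [0.5, -0.3, 0.7]
gripper_width: 87.0
grasp_force: 0.0
```

```bash
python3 - <<'E'
from rig import r
import cv2,numpy as np
s=r.read_state();print(s["tool_pos"],s["orientation"],s["contact_force"])
c=r.camera("wrist");np.savez("pics/w1.npz",**c);cv2.imwrite("pics/w1.png",c["frame"]);print(c["fx"],c["cx"],c["cy"],c["R"],-c["R"].T@c["t"])
E
```

```text
[ 464.00746404 -160.33510797  222.5607955 ] [-8.42348115e-03  9.99964516e-01  7.84341381e-05  7.47622213e-05] [ 0.53813772 -0.34660751  0.66028513]
309.70691628693146 317.90100485373773 195.2503995423072 [[-1.69011928e-02  9.99857040e-01 -4.99076959e-04]
 [ 9.62114608e-01  1.63990535e-02  2.72151709e-01]
 [ 2.72120987e-01  4.11951927e-03 -9.62254227e-01]] [ 388.83780477 -161.6605016   385.96225791]
```

View pics/w1.png

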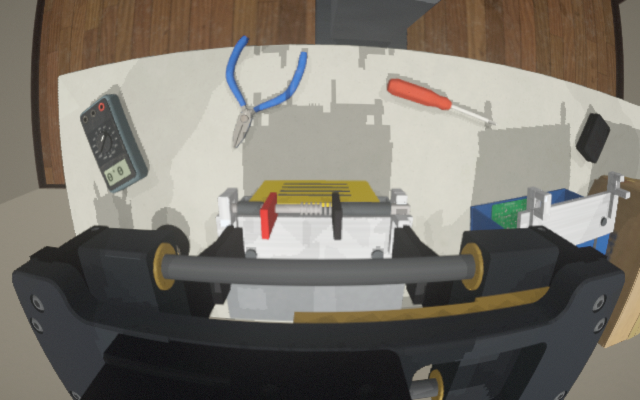

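```bash
cat >> h.py <<'E'
def fcloud(c):
    v,u=np.mgrid[0:400,0:640].astype(float);a=(u-c["cx"])/c["fx"];b=(v-c["cy"])/c["fy"];t=np.hypot(a,b)+1e-9
    k=np.tan(np.minimum(t,1.5))/t;z=c["range_z"].astype(float)
    return (np.stack([a*k*z,b*k*z,z],-1)-c["t"])@c["R"]
E
python3 - <<'E'
from h import *
c=np.load("pics/w1.npz");X=fcloud(c);hsv=cv2.cvtColor(c["frame"],cv2.COLOR_BGR2HSV).astype(int);H,S,V=hsv[...,0],hsv[...,1],hsv[...,2]
ok=c["range_z"]>0
box=np.zeros_like(ok);box[180:245,210:420]=1
def show(n,m):
    q=X[m&ok];print(n,len(q),"mean",q.mean(0).round(1),"p2",np.percentile(q,3,axis=0).round(1),"p98",np.percentile(q,97,axis=0).round(1))
show("red",((H<8)|(H>172))&(S>150)&box)
show("blackplate",(V<60)&box&(X[...,2]>150)&(X[...,2]<185)&(X[...,0]<500))
show("yellow",(H>20)&(H<32)&(S>120)&box)
br=box&(X[...,0]<495)&(X[...,0]>440)&(V>140)&(S<50)&(X[...,2]>125)&(X[...,2]<160)
show("hook",br&(X[...,1]>-120));show("eye",br&(X[...,1]<-210))
# barrel line
bm=box&(X[...,2]>130)&(X[...,2]<146)&(V<130)&(X[...,0]<490)&(X[...,1]<-110)&(X[...,1]>-220)
q=X[bm];p=np.polyfit(q[:,1],q[:,0],1);show("barrel",bm);print("barrel yaw",-np.degrees(np.arctan(p[0])))
bb=np.zeros_like(ok);bb[170:240,525:620]=1
b2=bb&ok&(X[...,2]>126)&(X[...,2]<160)
for q in X[b2][::6].round(0).tolist():print(q,end=" ")
E
```

```text
red 345 mean [ 466.6 -199.2  167.3] p2 [ 459.1 -202.   133.6] p98 [ 480.6 -196.8  176.5]
blackplate 19 mean [ 459.2 -147.8  158.7] p2 [ 458.2 -149.2  150.4] p98 [ 461.2 -145.7  168.6]
yellow 1977 mean [ 469.  -162.7   87.3] p2 [ 467.9 -219.7   43.8] p98 [ 470.2 -108.1  124.8]
hook 609 mean [472.1 -91.7 138.6] p2 [ 456.6 -111.2  125.1] p98 [492.8 -82.8 152.5]
eye 581 mean [ 472.4 -236.8  142.4] p2 [ 458.4 -243.7  125.2] p98 [ 491.8 -221.6  149.2]
barrel 682 mean [ 468.5 -148.   140.2] p2 [ 458.9 -218.7  135.7] p98 [ 474.6 -111.5  143.2]
barrel yaw 0.9445318676768183
[427.0, 213.0, 126.0] [428.0, 210.0, 129.0] [429.0, 209.0, 128.0] [431.0, 209.0, 126.0] [428.0, 209.0, 137.0] [430.0, 209.0, 137.0] [431.0, 210.0, 135.0] [433.0, 210.0, 134.0] [435.0, 211.0, 132.0] [436.0, 209.0, 132.0] [438.0, 210.0, 130.0] [440.0, 210.0, 127.0] [438.0, 217.0, 132.0] [439.0, 214.0, 133.0] [441.0, 213.0, 130.0] [443.0, 213.0, 127.0] [442.0, 219.0, 133.0] [443.0, 215.0, 133.0] [445.0, 213.0, 133.0] [452.0, 69.0, 126.0] [445.0, 210.0, 135.0] [452.0, 64.0, 129.0] [451.0, 69.0, 133.0] [447.0, 211.0, 135.0] [45
[... 2169 characters left out ...]
476.0, 64.0, 139.0] [473.0, 65.0, 148.0] [473.0, 74.0, 148.0] [481.0, 226.0, 131.0] [480.0, 70.0, 130.0] [475.0, 65.0, 145.0] [474.0, 71.0, 148.0] [482.0, 221.0, 131.0] [481.0, 67.0, 131.0] [477.0, 65.0, 142.0] [475.0, 69.0, 147.0] [484.0, 218.0, 129.0] [483.0, 67.0, 127.0] [482.0, 73.0, 131.0] [476.0, 65.0, 149.0] [476.0, 75.0, 147.0] [485.0, 66.0, 126.0] [483.0, 72.0, 131.0] [477.0, 68.0, 148.0] [487.0, 212.0, 128.0] [485.0, 71.0, 130.0] [478.0, 67.0, 149.0] [487.0, 66.0, 127.0] [485.0, 71.0, 132.0] [490.0, 209.0, 129.0] [487.0, 71.0, 131.0] [492.0, 208.0, 127.0] [488.0, 67.0, 130.0] [488.0, 76.0, 131.0] [493.0, 214.0, 129.0] [489.0, 72.0, 130.0] [494.0, 208.0, 128.0] [495.0, 210.0, 128.0]
```

carry_out(targets="-.23 -.14 .2 0 87; 0 0 .5 0 87; 0 0 .5 0 87; 0 0 .5 0 87; 0 0 .5 0 87; 0 0 .32 0 87; 0 0 0 0 87; 0 0 0 0 87")

```text
clock: 5.15
tool_pos: [471.3, -165.0, 147.4]
orientation: [-0.008, 1.0, -0.0, 0.0]
contact_force: [0.0, -0.8, -0.4]
gripper_width: 86.7
grasp_force: 0.0
```

```bash
python3 - <<'E'
from rig import r
from h import *
s=r.read_state();print(s["tool_pos"],s["contact_force"],s["ft_torque"])
c=r.camera("wrist");cv2.imwrite("pics/w2.png",c["frame"][150:350,150:490])
E
```

```text
[ 471.29562725 -165.00697336  147.38260612] [ 0.03486591 -0.78054185 -0.39313901] [ 0.05035637  0.04815247 -0.00503637]
```

View pics/w2.png

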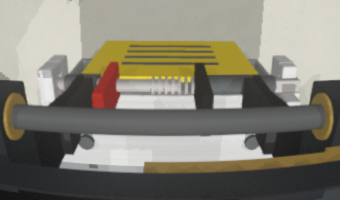

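The plates (crop: red at (105,85), black at (203,85)) sit between the two fingers with clearance on both sides. Closing.

carry_out(targets="0 0 0 0 75; 0 0 0 0 65; 0 0 0 0 57; 0 0 0 0 50; 0 0 0 0 43; 0 0 0 0 38; 0 0 0 0 38; 0 0 0 0 38", force=20)

```text
clock: 6.2
tool_pos: [470.8, -164.5, 146.8]
orientation: [-0.008, 1.0, 0.0, -0.0]
contact_force: [-0.1, 0.9, -0.3]
gripper_width: 42.7
grasp_force: 20.0
```

carry_out(targets="0 0 -.1 0 38; 0 0 -.2 0 38; 0 0 -.3 0 38; 0 0 -.4 0 38; 0 0 -.4 0 38; 0 0 -.4 0 38; 0 0 -.3 0 38; 0 0 0 0 38")

```text
clock: 7.2
tool_pos: [471.4, -164.9, 210.8]
orientation: [-0.008, 1.0, 0.0, 0.001]
contact_force: [-0.2, 0.0, -1.9]
gripper_width: 42.4
grasp_force: 19.9
```

```bash
python3 - <<'E'
from rig import r
from h import *
s=r.read_state();print(s)
c=r.camera("wrist");cv2.imwrite("pics/w3.png",c["frame"][100:350,100:540]);np.savez("pics/w3.npz",**c)
E
```

```text
{'clock': 7.2, 'joint_pos': array([-0.45465576, -0.01913193,  0.73810206,  1.8565346 ,  0.01289361,
        1.29776669,  1.86691545]), 'joint_vel': array([ 0.00077806,  0.00954117,  0.00197255,  0.02201276, -0.00085037,
       -0.00794819,  0.00158774]), 'joint_efforts': array([-1.17574931e-03, -2.20070225e+01, -4.29658592e-01, -3.19895482e+01,
        8.04191432e-02,  1.39817479e-01, -1.85730751e-02]), 'tool_pos': array([ 471.39214014, -164.93912714,  210.75666628]), 'orientation': array([-8.11107066e-03,  9.99966810e-01,  8.25237467e-06,  7.67963642e-04]), 'contact_force': array([-0.20075823,  0.01238272, -1.89002626]), 'ft_torque': array([ 0.00331308, -0.00121557,  0.00011921]), 'grasp_force': 19.948801808059216, 'gripper_width': 42.42023371188094}
```

View pics/w3.png

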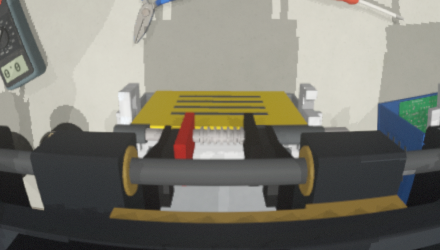

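carry_out(targets=".3 0 0 0 38; .5 0 0 0 38; .5 .1 0 0 38; .1 .4 0 0 38; 0 .7 0 0 38; 0 .8 0 0 38; 0 .8 0 0 38; 0 .8 0 0 38")

```text
clock: 8.25
tool_pos: [427.0, -55.9, 209.7]
orientation: [-0.008, 1.0, 0.0, -0.0]
contact_force: [0.1, -0.5, -1.2]
gripper_width: 42.8
grasp_force: 19.9
```

carry_out(targets="0 .8 0 -.2 38; 0 .8 0 -.2 38; 0 .8 0 -.2 38; 0 .8 0 -.2 38; 0 .8 0 -.2 38; 0 .7 0 -.08 38; 0 .5 0 0 38; 0 .2 0 0 38")

```text
clock: 9.25
tool_pos: [411.6, 104.4, 209.9]
orientation: [-0.084, 0.996, -0.0, -0.0]
contact_force: [-0.1, -0.1, -2.1]
gripper_width: 42.8
grasp_force: 19.9
```

carry_out(targets="0 .2 0 0 38; 0 0 0 0 38; 0 0 0 0 38; 0 0 0 0 38; 0 0 0 0 38; 0 0 0 0 38; 0 0 0 0 38; 0 0 0 0 38")

```text
clock: 10.25
tool_pos: [410.8, 109.4, 210.0]
orientation: [-0.083, 0.997, 0.0, 0.0]
contact_force: [-0.4, -0.6, -2.0]
gripper_width: 42.7
grasp_force: 19.9
```

```bash
python3 - <<'E'
from rig import r
from h import *
s=r.read_state();q=s["orientation"];print(s["tool_pos"],q,s["contact_force"],s["ft_torque"],s["grasp_force"])
from scipy.spatial.transform import Rotation as R
M=R.from_quat(q).as_matrix();print(M.round(4),"yaw",np.degrees(np.arctan2(-M[0,1],M[1,1])))
c=r.camera("wrist");cv2.imwrite("pics/w4.png",c["frame"][50:350,60:640]);np.savez("pics/w4.npz",**c)
X=fcloud(c);ok=c["range_z"]>0
hsv=cv2.cvtColor(c["frame"],cv2.COLOR_BGR2HSV).astype(int);H,S,V=hsv[...,0],hsv[...,1],hsv[...,2]
m=ok&(H>20)&(H<32)&(S>120)&(X[...,2]<200)&(X[...,2]>60)&(X[...,0]<480)
q=X[m];p,a,_,_=np.linalg.lstsq(np.c_[q[:,1:],np.ones(len(q))],q[:,0],rcond=None);print("panel x=",p,"yaw",-np.degrees(p[0]),q.mean(0),q.min(0),q.max(0))
t=np.load("pics/top0.npz")
c=r.camera("top");np.savez("pics/top1.npz",**c);cv2.imwrite("pics/top1.png",cv2.resize(c["frame"][140:260,190:310],None,fx=4,fy=4,interpolation=cv2.INTER_CUBIC))
E
```

```text
[410.77652409 109.44199093 209.96697414] [-8.33773686e-02  9.96518045e-01  1.87862054e-05  1.38088121e-05] [-0.37815986 -0.55374662 -1.95829291] [0.033717   0.04015232 0.00586111] 19.948893450200558
[[-0.9861 -0.1662  0.    ]
 [-0.1662  0.9861  0.    ]
 [-0.      0.     -1.    ]] yaw 9.565447424010634
panel x= [-1.67106023e-01 -1.01302048e-03  4.26955250e+02] yaw 9.574469874311365 [408.48276007 109.62787623 151.04493318] [395.21447334  51.62851406  98.96915869] [418.78699687 168.73223719 199.8378248 ]
```

View pics/w4.png

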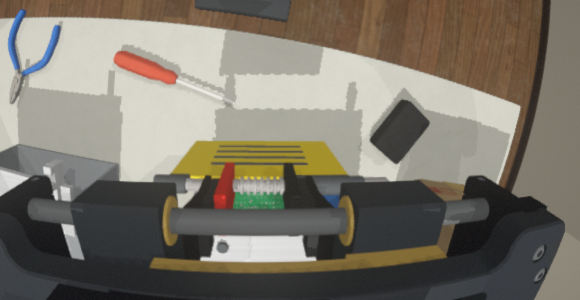

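carry_out(targets="-.2 .2 0 0 38; -.3 .3 0 0 38; -.29 .35 0 0 38; 0 0 .3 0 38; 0 0 .5 0 38; 0 0 .5 0 38; 0 0 .3 0 38; 0 0 .1 0 38")

```text
clock: 11.35
tool_pos: [429.5, 138.2, 158.1]
orientation: [-0.083, 0.997, -0.0, -0.001]
contact_force: [0.1, 0.1, -0.4]
gripper_width: 42.3
grasp_force: 19.9
```

carry_out(targets="0 0 0 0 38; 0 0 0 0 38; 0 0 0 0 38; 0 0 0 0 38; -.1 0 0 0 38; -.1 0 0 0 38; -.1 0 0 0 38; 0 0 0 0 38")

```text
clock: 12.35
tool_pos: [439.1, 140.0, 158.9]
orientation: [-0.083, 0.997, -0.0, 0.0]
contact_force: [-0.6, 0.2, -1.1]
gripper_width: 43.0
grasp_force: 19.9
```

```bash
cat >> h.py <<'E'
def st(r):
    s=r.read_state();p=s["tool_pos"];a=np.radians(9.565);C,S=np.cos(a),np.sin(a);f=s["contact_force"]
    print("t",s["clock"],"cell x',y',z",(p[0]*C+p[1]*S).round(2),(p[1]*C-p[0]*S).round(2),p[2].round(2),"F'",(f[0]*C+f[1]*S).round(2),(f[1]*C-f[0]*S).round(2),f[2].round(2),"T",s["ft_torque"].round(3),"w",round(s["gripper_width"],1))
E
python3 - <<'E'
from rig import r
from h import *
st(r)
c=r.camera("wrist");np.savez("pics/w5.npz",**c);X=fcloud(c);ok=c["range_z"]>0
hsv=cv2.cvtColor(c["frame"],cv2.COLOR_BGR2HSV).astype(int);H,S,V=hsv[...,0],hsv[...,1],hsv[...,2]
cv2.imwrite("pics/w5.png",cv2.resize(c["frame"][150:270,180:500],None,fx=2.4,fy=2.4))
E
```

```text
t 12.35 cell x',y',z 456.24 65.13 158.93 F' -0.58 0.34 -1.13 T [ 0.058 -0.003 -0.017] w 43.0
```

View pics/w5.png

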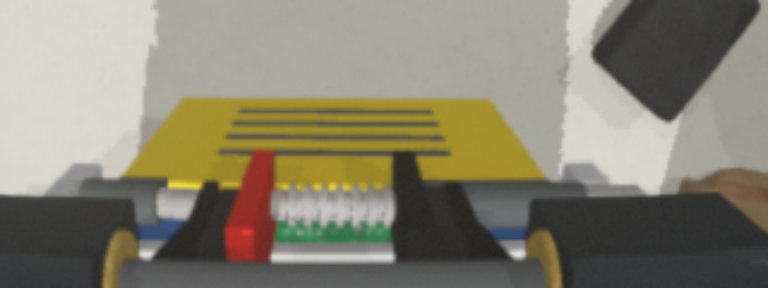

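carry_out(targets="-.1 0 0 0 38; -.1 0 0 0 38; -.08 0 0 0 38; -.03 0 0 0 38; -.03 0 0 0 38; 0 0 0 0 38; 0 0 0 0 38; 0 0 0 0 38")

```text
clock: 13.4
tool_pos: [448.8, 141.7, 159.0]
orientation: [-0.083, 0.997, 0.0, 0.0]
contact_force: [0.5, -0.7, -2.4]
gripper_width: 42.7
grasp_force: 19.9
```

```bash
python3 -c "
from rig import r
from h import *
st(r)"
```

```text
t 13.4 cell x',y',z 466.12 65.14 158.96 F' 0.34 -0.72 -2.44 T [ 0.045 -0.008  0.075] w 42.7
```

carry_out(targets="-.03 0 0 0 38; -.03 0 0 0 38; -.03 0 0 0 38; 0 0 0 0 38; 0 0 0 0 38; 0 0 0 0 38; 0 0 0 0 38; 0 0 0 0 38")

```text
clock: 14.4
tool_pos: [451.5, 142.1, 159.0]
orientation: [-0.083, 0.997, 0.0, 0.0]
contact_force: [-0.2, -0.5, -1.6]
gripper_width: 43.0
grasp_force: 19.9
```

```bash
python3 -c "
from rig import r
from h import *
st(r)"
```

```text
t 14.4 cell x',y',z 468.87 65.12 158.98 F' -0.29 -0.41 -1.56 T [ 0.049  0.002 -0.039] w 43.0
```

carry_out(targets="-.03 0 0 0 38; -.03 0 0 0 38; 0 0 0 0 38; 0 0 0 0 38; 0 0 0 0 38; 0 0 0 0 38; 0 0 0 0 38; 0 0 0 0 38")

```text
clock: 15.4
tool_pos: [453.2, 142.4, 158.9]
orientation: [-0.083, 0.997, 0.0, -0.0]
contact_force: [-0.6, -0.3, -1.1]
gripper_width: 42.7
grasp_force: 20.0
```

```bash
python3 -c "
from rig import r
from h import *
st(r)"
```

```text
t 15.4 cell x',y',z 470.55 65.12 158.93 F' -0.63 -0.16 -1.1 T [-0.048  0.402  0.131] w 42.7
```

carry_out(targets="-.03 0 0 0 38; 0 0 0 0 38; 0 0 0 0 38; 0 0 0 0 38; 0 0 0 0 38; 0 0 0 0 38; 0 0 0 0 38; 0 0 0 0 38")

```text
clock: 16.4
tool_pos: [453.6, 142.4, 158.8]
orientation: [-0.083, 0.997, -0.0, -0.001]
contact_force: [-4.9, -2.0, 0.8]
gripper_width: 42.9
grasp_force: 20.0
```

```bash
python3 -c "
from rig import r
from h import *
st(r);print(r.read_state()['orientation'])"
```

```text
t 16.4 cell x',y',z 470.98 65.08 158.8 F' -5.19 -1.19 0.76 T [-0.226  1.273  0.401] w 42.9
[-8.34857551e-02  9.96508772e-01 -1.28558674e-04 -6.16603441e-04]
```

carry_out(targets=".073 0 0 0 38; 0 0 0 0 38; 0 0 .06 0 38; 0 0 .06 0 38; 0 0 .06 0 38; 0 0 .03 0 38; 0 0 0 0 38; 0 0 0 0 38")

```text
clock: 17.4
tool_pos: [452.1, 142.3, 152.7]
orientation: [-0.083, 0.997, 0.0, 0.0]
contact_force: [0.4, -0.1, -1.7]
gripper_width: 42.7
grasp_force: 19.9
```

```bash
python3 -c "
from rig import r
from h import *
st(r);print(r.read_state()['orientation'])"
```

```text
t 17.4 cell x',y',z 469.46 65.16 152.71 F' 0.39 -0.21 -1.73 T [ 0.024  0.052 -0.014] w 42.7
[-8.33559825e-02  9.96519828e-01  3.14186226e-05  1.03289343e-04]
```

carry_out(targets="0 0 .04 0 38; 0 0 .04 0 38; 0 0 .04 0 38; 0 0 0 0 38; 0 0 .03 0 38; 0 0 0 0 38; 0 0 0 0 38; 0 0 0 0 38")

```text
clock: 18.4
tool_pos: [452.1, 142.3, 148.2]
orientation: [-0.083, 0.997, 0.0, 0.0]
contact_force: [0.4, -0.4, -1.1]
gripper_width: 42.6
grasp_force: 19.9
```

```bash
python3 -c "
from rig import r
from h import *
st(r);print(r.read_state()['orientation'])"
```

```text
t 18.4 cell x',y',z 469.44 65.16 148.22 F' 0.28 -0.48 -1.12 T [ 0.047 -0.014 -0.023] w 42.6
[-8.33230679e-02  9.96522581e-01  6.23750819e-05  8.55165568e-05]
```

carry_out(targets="0 0 .02 0 38; 0 0 .02 0 38; 0 0 .01 0 38; 0 0 0 0 38; 0 0 0 0 38; 0 0 0 0 38; 0 0 0 0 38; 0 0 0 0 38")

```text
clock: 19.4
tool_pos: [452.1, 142.2, 146.7]
orientation: [-0.083, 0.997, 0.0, 0.0]
contact_force: [-0.3, -1.1, 0.3]
gripper_width: 42.5
grasp_force: 20.0
```

```bash
python3 -c "
from rig import r
from h import *
st(r);print(r.read_state()['orientation'])"
```

```text
t 19.4 cell x',y',z 469.43 65.11 146.75 F' -0.52 -1.05 0.3 T [0.028 0.159 0.067] w 42.5
[-8.33237570e-02  9.96522526e-01  3.64321333e-05  7.11498472e-05]
```

carry_out(targets="0 0 0 0 45; 0 -.04 0 0 47.5; 0 -.04 0 0 50; 0 -.04 0 0 52.5; 0 -.04 0 0 55; 0 -.04 0 0 57.5; 0 -.04 0 0 60; 0 -.03 0 0 63")

```text
clock: 20.4
tool_pos: [453.3, 134.2, 146.6]
orientation: [-0.083, 0.997, -0.0, -0.0]
contact_force: [0.1, 1.2, 0.2]
gripper_width: 61.9
grasp_force: 0.6
```

```bash
python3 - <<'E'
from rig import r
from h import *
st(r)
c=r.camera("wrist");np.savez("pics/w6.npz",**c)
cv2.imwrite("pics/w6.png",cv2.resize(c["frame"][150:270,180:500],None,fx=2.4,fy=2.4))
E
```

```text
t 20.4 cell x',y',z 469.33 57.05 146.55 F' 0.3 1.2 0.19 T [ 0.311  0.012 -0.035] w 61.9
```

View pics/w6.png

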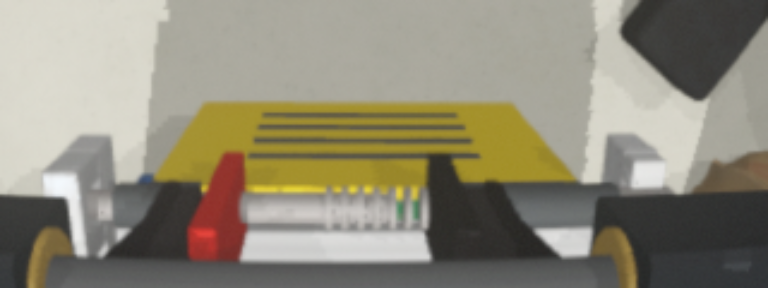

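The plates have sprung apart (red at (215,205), black at (440,190)) and the pin enters the eye at (103,205). Releasing and rising.

carry_out(targets="0 0 0 0 70; 0 0 0 0 80; 0 0 0 0 87; 0 0 0 0 87; 0 0 0 0 87; 0 0 0 0 87; 0 0 -.2 0 87; 0 0 -.3 0 87")

```text
clock: 21.45
tool_pos: [453.3, 134.2, 162.1]
orientation: [-0.083, 0.997, -0.0, -0.0]
contact_force: [0.8, 0.6, -1.0]
gripper_width: 87.1
grasp_force: 0.0
```

carry_out(targets="0 0 -.4 0 87; 0 0 -.6 0 87; 0 0 -.6 0 87; 0 0 -.6 0 87; 0 0 -.4 0 87; 0 0 0 0 87; 0 0 0 0 87; 0 0 0 0 87")

```text
clock: 22.45
tool_pos: [452.9, 134.1, 238.9]
orientation: [-0.083, 0.997, -0.0, -0.001]
contact_force: [-0.8, -0.1, 1.0]
gripper_width: 87.0
grasp_force: 0.0
```

```bash
python3 - <<'E'
from rig import r
from h import *
st(r)
c=r.camera("wrist");X=fcloud(c);ok=c["range_z"]>0
cv2.imwrite("pics/w7.png",cv2.resize(c["frame"][140:260,170:490],None,fx=2.4,fy=2.4))
hsv=cv2.cvtColor(c["frame"],cv2.COLOR_BGR2HSV).astype(int);H,S,V=hsv[...,0],hsv[...,1],hsv[...,2]
C,Sn=np.cos(np.radians(9.565)),np.sin(np.radians(9.565))
Y=np.stack([X[...,0]*C+X[...,1]*Sn-566.9,X[...,1]*C-X[...,0]*Sn-65,X[...,2]],-1)
for n,m in(("yellow",(H>20)&(H<32)&(S>120)),("red",((H<8)|(H>172))&(S>150)),("blackplate",(V<60))):
    q=Y[m&ok&(Y[...,2]>30)&(Y[...,2]<180)&(abs(Y[...,1])<75)&(Y[...,0]<-70)];print(n,len(q),np.percentile(q,3,axis=0).round(1),np.percentile(q,97,axis=0).round(1))
    if n=="yellow":print(np.linalg.lstsq(np.c_[q[:,1:],np.ones(len(q))],q[:,0],rcond=None)[0])
E
```

```text
t 22.45 cell x',y',z 468.93 56.93 238.9 F' -0.85 0.02 1.04 T [-0.023 -0.024  0.009] w 87.0
yellow 1488 [-100.1  -54.1   41. ] [-98.5  57.1 123.6]
[ 2.64188254e-04 -2.79729850e-03 -9.90419988e+01]
red 258 [-109.8  -36.4  134.4] [-88.4 -31.5 176.5]
blackplate 24 [-110.    17.1  135.1] [-107.7   20.5  157.6]
```

View pics/w7.png

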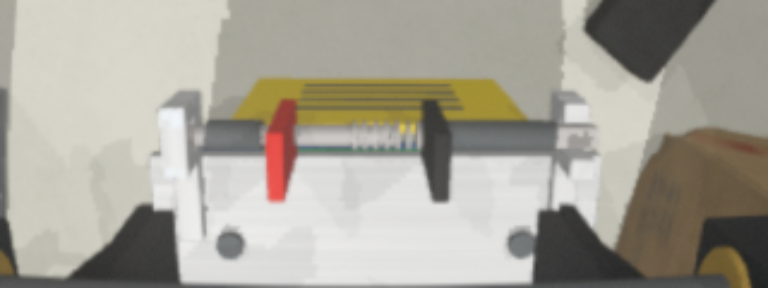

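The door hangs plumb: pin in the eye at (198,135), stub in the hook at (577,135), plates at their full 60 mm spacing, and the gripper is clear.

```bash
python3 -c "
from rig import r
print(r.sign_off())"
```

```text
the job is handed in; nothing more can be done
None
```

The yellow guard door now hangs plumb on the blue cell, stub in the hook and pin sprung out into the eye; I let go and handed the job in at about 22.5 s, but the hand-in returned no verdict.

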